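# Find the stamped parts crate and push it to the dispatch line

## Task

One of the two blue crates is stamped underneath: using only your fingertips, without lifting or gripping anything, tip the robot's left crate up by its far side about 60 degrees, back against its stop strip, hold it there a moment to look underneath, and let it down gently; then do the same with the right crate. When both have been checked, push the stamped one flat along the bench until its middle is over the yellow dispatch line, and leave the other where it stands, disturbing nothing else.

Things in the scene. Friction and masses are not known exactly. Their poses are not given: they have to be found in the camera images.
- crate_a: one of two blue crates that look alike: 160 mm (x) by 140 mm (y) by 70 mm high, straight walls, solid foam top with nothing loose, 0.28 to 0.56 kg, steel-bottomed, centre of mass about 20 mm up; too wide to grasp. One has a yellow stamp underneath, the other is bare grey there. Origin: centre of the underside; x away from the robot, z up. Its near lower edge starts 2 to 6 mm beyond its stop strip
- crate_a_far (a point): middle of the far (+x) lower edge of crate_a, on the bench when the crate stands flat, 140 mm up when it is tipped 60 degrees
- crate_a_near (a point): middle of the near (-x) lower edge of crate_a, about which it tips; it stays down at the bench
- strip_a: aluminium stop strip fixed to the bench on the robot's side of crate_a: 14 (x) by 130 (y) by 6 mm high, origin under its centre, x towards the crate. It stops the crate from sliding when its far wall is pushed towards the robot near the top (under 20 N), so that it tips about its near lower edge; it balances at about 75 degrees, below that it falls back if let go
- crate_b: one of two blue crates that look alike: 160 mm (x) by 140 mm (y) by 70 mm high, straight walls, solid foam top with nothing loose, 0.28 to 0.56 kg, steel-bottomed, centre of mass about 20 mm up; too wide to grasp. One has a yellow stamp underneath, the other is bare grey there. Origin: centre of the underside; x away from the robot, z up. Its near lower edge starts 2 to 6 mm beyond its stop strip
- crate_b_far (a point): middle of the far (+x) lower edge of crate_b, on the bench when the crate stands flat, 140 mm up when it is tipped 60 degrees
- crate_b_near (a point): middle of the near (-x) lower edge of crate_b, about which it tips; it stays down at the bench
- strip_b: aluminium stop strip fixed to the bench on the robot's side of crate_b: 14 (x) by 130 (y) by 6 mm high, origin under its centre, x towards the crate. It stops the crate from sliding when its far wall is pushed towards the robot near the top (under 20 N), so that it tips about its near lower edge; it balances at about 75 degrees, below that it falls back if let go
- stamp (a point): centre of the yellow stamp (96 mm across, black cross in it) on the underside of the stamped crate; out of sight until that crate is tipped well up (60 degrees), when it shows to a camera beyond the far side of the bench
- line: dispatch line: flat yellow tape on the bench beyond the crates, 50 mm wide (x) and 700 mm long (y), no height; origin at its middle, x across it, away from the robot
- glue_bottle: white bottle with red cap and green label, 42 mm across, 110 mm high, standing between the two crates; loose bystander, to be left alone (origin: its underside, or its axis if lying)
- tube_offcut: upright aluminium tube offcut, 30 mm across, 70 mm high, on the left; loose bystander, to be left alone (origin: its underside, or its axis if lying)
- screwdriver: red-handled screwdriver lying on the right; loose bystander, to be left alone (origin: its underside, or its axis if lying)
- wrench: steel wrench lying on the left; loose bystander, to be left alone (origin: its underside, or its axis if lying)
- bolt_cup: orange cup 66 mm across, 50 mm high, on the right; loose bystander, to be left alone (origin: its underside, or its axis if lying)
- knee_block: dark steel block 44 x 38 x 30 mm with an aluminium stub on top (52 mm high in all), near the middle of the line; loose bystander, to be left alone (origin: its underside, or its axis if lying)

How it is judged (in metres and radians):
On the way, in this order (a step that is already met when the one before it is completed fails the run):
1. the left crate is tipped up by its far side and held (((height (world z) of crate_a_far above 0.115 m and world y of crate_a above 0 m) or (height (world z) of crate_b_far above 0.115 m and world y of crate_b above 0 m))), for 0.3 s.
2. with the left crate let down again, the right crate is tipped up by its far side and held ((((height (world z) of crate_a_far above 0.115 m and world y of crate_a below 0 m) and angle between crate_b's own z axis and vertical below 0.05 rad) or ((height (world z) of crate_b_far above 0.115 m and world y of crate_b below 0 m) and angle between crate_a's own z axis and vertical below 0.05 rad))), for 0.3 s.
3. the stamped crate stands flat with its middle over the dispatch line (x of stamp in the frame of line between -0.025 and 0.025 m and y of stamp in the frame of line between -0.33 and 0.33 m and angle between each of crate_a, crate_b's own z axis and vertical below 0.05 rad), for 0.2 s.
At the end, for the whole second after the job is handed in: The stamped crate stands flat and still with the centre of its underside within 25 mm of the middle of the yellow tape's width and on its length; the other crate stands flat within 40 mm of where it began (all of step 3 and linear speed of each of crate_b, crate_a below 0.02 m/s and distance of crate_a from where it was at the start of the episode below 0.04 m); the robot touches nothing.
It fails at once if a crate is lifted: its near lower edge more than 25 mm off the bench (height (world z) of any of crate_a_near, crate_b_near above 0.025 m).
It fails at once if a crate is toppled onto its end (tipped beyond 83 degrees) (angle between any of crate_a, crate_b's own z axis and vertical above 1.45 rad).
It fails at once if a crate is dropped or slammed down (turning faster than 6 rad/s) (angular speed of any of crate_a, crate_b above 6 rad/s).
It fails at once if a bystander is moved more than 30 mm (distance of any of glue_bottle, tube_offcut, screwdriver, wrench, bolt_cup, knee_block from where it was at the start of the episode above 0.03 m).
It also fails if it takes over 72 s, if anything falls off the work surface, if the arm or the gripper's body presses on something with over 40 N, if the wrist force passes 120 N, or if a joint passes its speed limit or range.

## Robot

A 7-joint arm with a two-finger parallel gripper is mounted at the origin on the work surface. World frame = base frame: x ahead of the robot, y to its left, z up, the work surface at z = 0. Lengths are in mm, angles in rad, forces in N, time in s.
With the tool pointing down it reaches from about 425 to 950 mm from the base axis. Payload 4.7 kg.
Tool frame: the origin (TCP) lies at the very end of the fingers, on their centre line; the grasp point (between the pads) lies 19 mm behind it (env.grip_point_offset is the distance from the TCP to the grasp point, in mm); z points along the fingers, y is the line along which they close (so a half turn about z gives the same grasp; the last joint's range is limited). The gripper opens to 85 mm and grips with 20 to 120 N. Pads are 22 mm wide; open, the fingers measure 114 mm over their backs; the gripper's body (76 mm by 85 mm) begins 54 mm behind the grasp point. The pads swing forward as they close: fully open they stand 13 mm farther back than shut.
Start: joints at [-1.323, 0.469, -0.049, 1.532, 0.024, 1.141, -0.082], TCP at [184.421, 649.336, 231.335] pointing down, gripper open.
Joint ranges: [-2.59, 2.59], [-0.33, 1.99], [-1.39, 1.29], [0.1, 2.45], [-1.04, 4.18], [0.21, 1.99], [-2.66, 2.66]. Speed limits (rad/s): [2.57, 2.57, 3.14, 3.14, 3.14, 3.14, 3.14].

## Interface

Orientations are given as a rotation vector (axis times angle).
In Python, from cell import env gives the robot as it stands. Calls block until the motion is done:
- env.movep(position, orientation): joint-space move of the TCP to a pose.
- env.line_to(position, rate=150, rot=None): straight line of the TCP; rot=None keeps the orientation; rate is the mean speed in mm/s.
- env.set_joints(angles): joint-space move.
- env.release() and env.close_gripper(squeeze=None): open the fingers fully, or close them until they stop; squeeze is the grip in N (None keeps the last).
- env.wait(seconds).
- env.ik(position, orientation): joint angles nearest the present ones, or None.
- env.observe(): the state.
- env.camera(name): name is "scene" or "top" or "wrist"; returns a dict with "frame" (420x560x3 uint8, red, green, blue), "range_z" (420x560 float32, mm along the optical axis (not along the pixel's ray), 0 where there is no reading), "K" (3x3 intrinsics, pixels), "D" ([k1, k2, p1, p2, k3] as OpenCV has them; the pictures are not rectified), "eye" and "orientation" of the camera in the world. Camera axes: x right, y down, z forward; pixel columns grow to the right and rows downward; lengths in mm; the calibration is good to about 2 mm. A picture is of the moment at which its call begins.
A pose or a line that the arm cannot do raises env.IKError and nothing moves.
- env.job_done(): hands the job in; it is judged then, once.
The state is a dict: "clock": time; "joints": joint angles; "joint_velocities": joint speeds; "joint_efforts": joint torques, N m; "tool_pos": TCP position; "eef_rot": TCP orientation; "wrist_force": force on the tool from outside, world axes, zero at the start; "wrist_torque": the same for the moment, N m; "grip_width": finger opening in mm; "gripper_force": force on a finger pad.
Only numpy, scipy, OpenCV 4.12 (cv2) and the standard library are available. Lean on these libraries where they do the work, as an engineer would, in place of code of your own. Each camera call takes 0.05 s, during which the arm holds its last target. There are 200 camera calls.

## Working session

There is one attempt and no reset: what is moved stays moved. The work goes in short steps, each a Python script; the robot and the scene stay as the last script left them, time stands still between calls to the robot, and variables do not carry over. Pictures are saved under pics/ and viewed, at most 10 in all, crops included, and the job is handed in when it is done.

```bash
ls; mkdir -p pics; python3 - <<'E'
from cell import env
import cv2, numpy as np
for n in ("scene","top"):
    c=env.camera(n); cv2.imwrite(f"pics/{n}0.png",c["frame"][:,:,::-1]); np.savez(f"{n}0.npz",**c)
    print(n,c["K"].tolist(),c["D"],c["eye"],c["orientation"])
o=env.observe(); print(o)
E
```

```text
pics
scene [[464.5199427230035, 0.0, 278.2857633757993], [0.0, 464.5199427230035, 207.6888210570715], [0.0, 0.0, 1.0]] [0.02910851 0.         0.         0.         0.        ] [1148.08578778 -403.08492257 1168.76178725] [-2.30016231 -1.25842835  0.34094758]
top [[483.6340825093007, 0.0, 285.1176300775454], [0.0, 483.6340825093007, 210.73955816260485], [0.0, 0.0, 1.0]] [-0.07127102  0.          0.          0.          0.        ] [ 363.55586832   20.9006124  1130.21113009] [-2.14291969  2.12151351 -0.19877732]
{'clock': 0.1, 'joints': array([-1.32288304,  0.46936314, -0.04858466,  1.53356154,  0.02409254,
        1.14101894, -0.08233731]), 'joint_velocities': array([ 3.75162354e-05, -1.50067714e-03,  3.07370140e-04, -4.10709846e-03,
        1.35316180e-03,  7.72082971e-04, -1.67114535e-03]), 'joint_efforts': array([ 6.89803455e-04, -5.11518288e+01, -4.69376624e-02, -2.38390088e+01,
        1.07875696e-02,  4.47777333e-03, -3.72952949e-07]), 'tool_pos': array([184.31938124, 648.8016965 , 230.37022712]), 'eef_rot': array([-4.33437283e-01, -3.11136173e+00,  2.75834361e-03]), 'wrist_force': array([-0.68183797, -0.15728944, -0.8813616 ]), 'wrist_torque': array([ 0.04926617, -0.04814219, -0.01110604]), 'gripper_force': 0.0, 'grip_width': 85.71224751746685}
```

View pics/scene0.png

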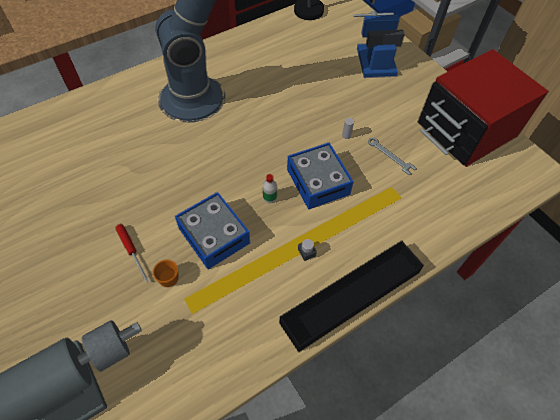

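View pics/top0.png

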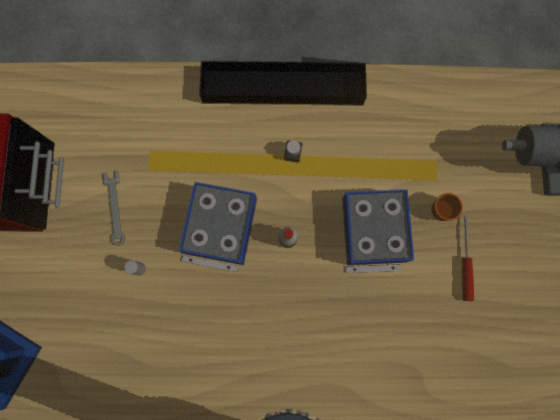

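The scene picture shows the left crate (320,175) and the right one (212,230), with the bottle between them at (270,188). In the top picture they are at (218,223), turned a little, and (378,227). Their strips lie below at (210,263) and (373,268), and the tape is at rows 152-180. Next I'll measure them.

```bash
cat > h.py <<'E'
import cv2, numpy as np
from scipy.spatial.transform import Rotation as R
def rays(c,uv):
    n=cv2.undistortPoints(np.float32(uv).reshape(-1,1,2),np.array(c["K"]),np.array(c["D"]))[:,0]
    return np.c_[n,np.ones(len(n))]
def Rm(c): return R.from_rotvec(c["orientation"]).as_matrix()
def cloud(c):
    h,w=c["range_z"].shape; uv=np.stack(np.meshgrid(np.arange(w),np.arange(h)),-1).reshape(-1,2)
    P=(rays(c,uv)*np.array(c["range_z"]).reshape(-1,1))@Rm(c).T+c["eye"]
    return P.reshape(h,w,3)
def plane(c,uv,z):
    d=rays(c,uv)@Rm(c).T; e=np.array(c["eye"]); return e+d*((z-e[2])/d[:,2])[:,None]
def proj(c,P):
    M=Rm(c).T; rv=cv2.Rodrigues(M)[0]; return cv2.projectPoints(np.float32(P).reshape(-1,1,3),rv,-M@np.array(c["eye"]),np.array(c["K"]),np.array(c["D"]))[0][:,0]
E
python3 - <<'E'
from h import *
for n in ("top","scene"):
    c=dict(np.load(n+"0.npz")); P=cloud(c); hsv=cv2.cvtColor(c["frame"],cv2.COLOR_RGB2HSV)
    print(n,"bench z",np.median(P[(P[...,0]>300)&(P[...,0]<900)&(abs(P[...,1])<400)][:,2]))
    roi=(P[...,0]>300)&(P[...,0]<900)&(abs(P[...,1])<420)
    def comps(m,z,mn,name):
        k,l,s,ct=cv2.connectedComponentsWithStats(m.astype(np.uint8))
        for i in range(1,k):
            if s[i,4]<mn: continue
            uv=np.argwhere(l==i)[:,::-1]
            X=plane(c,uv,z) if z is not None else P[l==i]
            r=cv2.minAreaRect(np.float32(X[:,:2])); b=cv2.boxPoints(r)
            print(name,np.round(ct[i]),s[i,4],"ctr",np.round(r[0],1),"sz",np.round(r[1],1),"ang",round(r[2],2),"z",np.round(np.percentile(P[l==i][:,2],[5,50,95]),1))
    comps(roi&(P[...,2]>60)&(P[...,2]<80),70,800,"crate")
    yel=(hsv[...,0]>20)&(hsv[...,0]<32)&(hsv[...,1]>200)
    comps(yel&roi&(P[...,2]<8),0,300,"line")
    comps((hsv[...,1]<60)&(hsv[...,2]>110)&roi&(P[...,2]<14),6,60,"strip")
    comps(roi&(P[...,2]>18)&(P[...,2]<60),None,15,"other")
E
```

```text
top bench z 1.1880885473497074
crate [218. 222.] 4420 ctr [528.1 162.6] sz [141.8 161.5] ang 79.93 z [61.1 64.7 71.4]
crate [379. 226.] 4381 ctr [ 523. -196.] sz [161.8 142.8] ang 3.36 z [61.1 64.7 71.4]
strip [210. 263.] 309 ctr [440.  187.2] sz [130.  14.] ang 79.51 z [ 2.7  6.6 10. ]
strip [374. 268.] 294 ctr [ 431.8 -195.3] sz [ 13.9 126.8] ang 2.59 z [ 3.2  6.4 10.1]
other [282.  96.] 1368 ctr [866.   21.6] sz [401.3  67.7] ang 89.99 z [20.6 40.5 52.1]
other [293. 150.] 306 ctr [709.   -5.1] sz [37.8 45.2] ang 81.25 z [25.2 43.9 55.2]
other [449. 206.] 403 ctr [ 573.5 -363.2] sz [64.5 63.9] ang 14.44 z [21.3 42.7 52.2]
other [239. 239.] 169 ctr [492.3 118. ] sz [ 93.3 196.8] ang 44.09 z [21.7 43.2 58.6]
other [349. 235.] 217 ctr [ 509.2 -131.6] sz [171.   58.7] ang 23.82 z [19.7 38.9 58.3]
other [287. 244.] 42 ctr [485.7   8.1] sz [39.8 14.9] ang 77.52 z [19.4 45.  57.6]
other [468. 280.] 373 ctr [ 409.9 -408.7] sz [ 22.5 101. ] ang 89.81 z [19.5 24.  28.4]
other [140. 269.] 70 ctr [423.8 341.1] sz [13.8 29.5] ang 79.46 z [22.6 42.3 57.6]
other [394. 262.] 34 ctr [ 445.1 -234.5]
[... 832 characters left out ...]
z [21.7 39.5 57.6]
other [222. 208.] 17 ctr [ 492.6 -145. ] sz [10.  29.4] ang 54.28 z [57.  58.8 59.4]
other [194. 210.] 15 ctr [ 456.2 -215.2] sz [14.8 19. ] ang 0.03 z [57.7 58.7 59.7]
other [218. 248.] 456 ctr [ 560.6 -231.7] sz [211.3 105. ] ang 44.77 z [20.1 39.9 58.4]
other [125. 237.] 214 ctr [ 407.3 -409.5] sz [100.8  20.9] ang 0.03 z [18.5 21.8 25.3]
other [219. 232.] 17 ctr [ 552.3 -188.8] sz [10. 23.] ang 35.82 z [57.4 59.2 59.8]
other [307. 248.] 238 ctr [709.2  -2.7] sz [39.3 46.4] ang 83.02 z [21.1 37.8 53.2]
other [346. 281.] 941 ctr [867.   22.6] sz [401.1  65. ] ang 89.9 z [20.4 41.7 51.4]
other [165. 271.] 345 ctr [ 571.9 -361.3] sz [65.6 65. ] ang 71.12 z [20.7 39.5 50.3]
```

```bash
cat >> h.py <<'E'
CR={"L":dict(c=np.array([528.5,162.6]),yaw=np.radians(-10.2),gap=4.),"R":dict(c=np.array([523.5,-196.]),yaw=np.radians(3.1),gap=4.)}
def frame(k):
    q=CR[k]; a=np.array([np.cos(q["yaw"]),np.sin(q["yaw"]),0]); return np.r_[q["c"],0]-(80+q["gap"])*a,a
def rots(k):
    a=frame(k)[1]; y=np.array([-a[1],a[0],0])
    return [R.from_matrix(np.c_[s*a,-s*y,[0,0,-1]]).as_rotvec() for s in (1,-1)]
H=54; HALF=11
def arc(k,deg):   # TCP for a crate tipped deg, fingertip's near corner on the far wall H up
    p,a=frame(k); t=np.radians(deg)
    return p+a*(160*np.cos(t)-H*np.sin(t)+HALF)+np.array([0,0,160*np.sin(t)+H*np.cos(t)])
def tilt(c,k):    # tip angle from the depth of the crate's top face
    p,a=frame(k); P=cloud(c)-p; y=np.array([-a[1],a[0],0])
    x,yy,z=P@a,P@y,P[...,2]; m=(abs(yy)<60)&(z>25)&(z<170)&(x>-110)&(x<20)&(np.array(c["range_z"])>0)
    Q=np.c_[x[m],z[m]]; return Q
E
python3 - <<'E'
from h import *; from cell import env
for k in "LR":
    for r in rots(k):
        for d in (0,30,60,68): 
            q=env.ik(arc(k,d),r); print(k,d,np.round(arc(k,d)),None if q is None else np.round(q,2))
        print([env.ik(frame(k)[0]+frame(k)[1]*(-45+dx)+[0,0,14],r) is not None for dx in (-20,60,200)])
E
```

```text
L 0 [614. 147.  54.] [-0.72  0.66  0.6   1.82 -0.5   0.82 -1.62]
L 30 [566. 156. 127.] [-0.85  0.52  0.7   1.88 -0.42  0.9  -1.7 ]
L 60 [489. 170. 166.] [-0.98  0.34  0.7   2.01 -0.28  0.89 -1.88]
L 68 [466. 174. 169.] [-1.01  0.29  0.69  2.05 -0.24  0.88 -1.94]
[True, True, True]
L 0 [614. 147.  54.] [-0.43  0.59  0.17  1.8  -0.14  0.76  1.21]
L 30 [566. 156. 127.] [-0.51  0.44  0.23  1.86 -0.13  0.85  1.17]
L 60 [489. 170. 166.] [-0.61  0.29  0.23  1.99 -0.08  0.88  1.06]
L 68 [466. 174. 169.] [-0.63  0.25  0.22  2.03 -0.07  0.87  1.02]
[True, True, True]
R 0 [ 610. -191.   54.] [-0.37  0.8   0.92  1.81 -0.78  0.95 -0.61]
R 30 [ 562. -194.  127.] [-0.47  0.7   1.09  1.88 -0.72  1.03 -0.59]
R 60 [ 484. -198.  166.] [-0.42  0.41  0.94  2.   -0.42  0.93 -0.78]
R 68 [ 460. -199.  169.] [-0.49  0.4   1.05  2.05 -0.44  0.93 -0.73]
[True, True, True]
R 0 [ 610. -191.   54.] [-0.04  0.63  0.39  1.79 -0.32  0.79  2.14]
R 30 [ 562. -194.  127.] [-0.2   0.51  0.63  1.86 -0.38  0.89  2.23]
R 60 [ 484. -198.  166.] [-0.43  0.42  0.95  2.   -0.42  0.93  2.37]
R 68 [ 460. -199.  169.] [-0.48  0.39  1.02  2.05 -0.42  0.93  2.4 ]
[True, True, True]
```

```bash
cat >> h.py <<'E'
def approach(env,k,r):
    a=frame(k)[1]; s=arc(k,0)+a*30
    env.movep(s+[0,0,150],r); env.line_to(s,120); env.line_to(arc(k,0),40)
def sweep(env,k,d0,d1,rate=40,step=4):
    n=max(1,int(round(abs(d1-d0)/step)))
    for d in np.linspace(d0,d1,n+1)[1:]:
        env.line_to(arc(k,d),rate); f=env.observe()["wrist_force"]
        print(round(d),np.round(f,1),end=" ")
        if np.linalg.norm(f)>40: print("STOP"); return d
    print(); return d1
def snap(env,n,tag):
    c=env.camera(n); np.savez(f"{tag}.npz",**c); cv2.imwrite(f"pics/{tag}.png",c["frame"][:,:,::-1]); return c
E
python3 - <<'E'
from h import *; from cell import env
env.close_gripper(); env.line_to([400,380,300],300)
approach(env,"L",rots("L")[1]); print(env.observe()["wrist_force"],env.observe()["clock"])
sweep(env,"L",0,56)
c=snap(env,"scene","sL56"); t=snap(env,"top","tL56")
for q in (c,t):
    Q=tilt(q,"L"); print(len(Q), Q.min(0) if len(Q) else 0)
o=env.observe(); print(o["clock"],o["tool_pos"],arc("L",56))
a=c["frame"][60:300,200:440,::-1]; b=t["frame"][130:370,100:340,::-1]
cv2.imwrite("pics/L56.png",cv2.resize(np.hstack([a,b]),(800,400),interpolation=cv2.INTER_CUBIC))
E
```

```text
[ 0.72411544 -0.40804724 -0.14159736] 5.825
4 [ 3.1 -0.3 -0.8] 8 [ 5.7 -1.6  0.3] 12 [ 5.6 -1.5  2.5] 16 [ 5.6 -1.3  2.4] 20 [ 5.5 -0.3  2.1] 24 [ 5.5 -1.4  3.4] 28 [ 5.4 -1.1  4. ] 32 [ 6.1 -1.6  5.9] 36 [ 6.7 -1.2  5.8] 40 [ 5.7 -2.2  8.1] 44 [ 6.  -2.7  8.2] 48 [ 5.2 -1.6 10.5] 52 [ 6.3 -1.6 12.5] 56 [ 4.8 -2.6 14.5] 
0 0
559 [-52.0583275   41.52553352]
12.1083 [504.00651312 167.4876945  165.82158495] [500.65005512 167.610996   162.8424284 ]
```

View pics/L56.png

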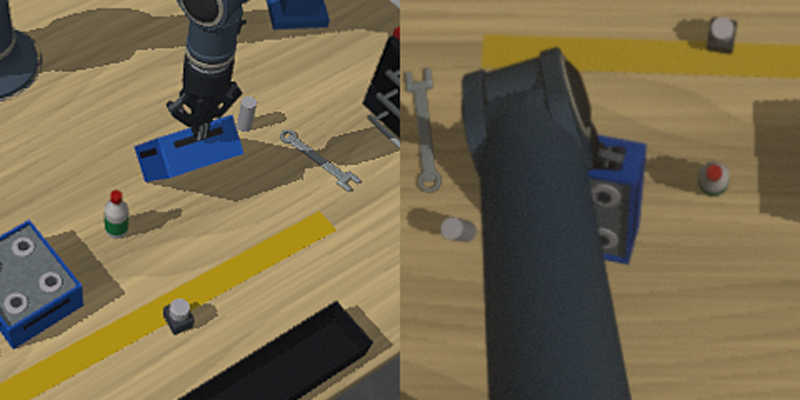

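The left picture shows the left crate tipped with the tip on its far wall at about (200,135), and no underside in view yet. I'll read the tilt from the far wall's depth and go on in small steps until the underside shows.

```bash
cat >> h.py <<'E'
def wall_tilt(c,k):   # far wall plane fitted to blue points in the scene view
    p,a=frame(k); P=cloud(c)-p; hsv=cv2.cvtColor(c["frame"],cv2.COLOR_RGB2HSV); y=np.array([-a[1],a[0],0])
    m=(hsv[...,0]>105)&(hsv[...,0]<125)&(hsv[...,1]>150)&(P[...,2]>90)&(abs(P@y)<70)&(P@a>-30)&(P@a<140)
    X=P[m]; n=np.linalg.svd(X-X.mean(0),full_matrices=False)[2][2]; n*=np.sign(n[2])
    return len(X),np.degrees(np.arctan2(n[2],n@a))
def under(c,k):       # yellow pixels near the underside
    p,a=frame(k); y=np.array([-a[1],a[0],0]); hsv=cv2.cvtColor(c["frame"],cv2.COLOR_RGB2HSV); P=cloud(c)-p
    near=(abs(P@y)<80)&(P@a>-10)&(P@a<110)&(P[...,2]>12)&(P[...,2]<170)
    yel=(hsv[...,0]>18)&(hsv[...,0]<35)&(hsv[...,1]>150)&near
    grey=(hsv[...,1]<60)&near
    return int(yel.sum()),int(grey.sum())
E
python3 - <<'E'
from h import *; from cell import env
c=dict(np.load("sL56.npz")); print(wall_tilt(c,"L"),under(c,"L"))
for d0,d in ((56,62),(62,66)):
    sweep(env,"L",d0,d,step=3,rate=25); c=snap(env,"scene",f"sL{d}"); print(d,wall_tilt(c,"L"),under(c,"L"))
a=c["frame"][90:210,240:400,::-1]; cv2.imwrite("pics/L66.png",cv2.resize(a,(800,600),interpolation=cv2.INTER_CUBIC)); print(env.observe()["clock"])
E
```

```text
(1114, np.float64(14.74077298634786)) (2, 84)
59 [ 5.1 -2.9 16.2] 62 [ 2.9 -2.9 18.9] 
62 (1157, np.float64(8.451178751917725)) (30, 99)
66 [ 3.7 -3.1 22.1] 
66 (1158, np.float64(9.522716473266017)) (89, 135)
13.8333
```

View pics/L66.png

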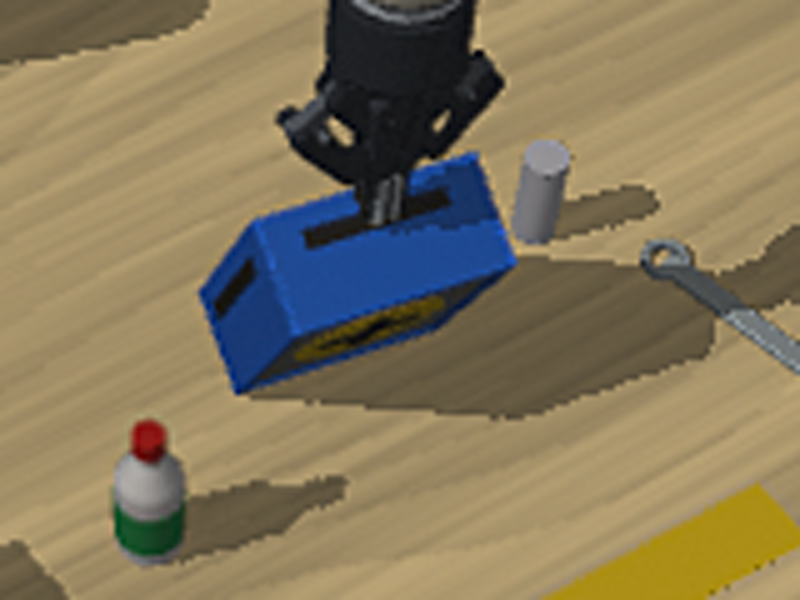

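The stamp is plainly visible on the left crate's underside: the yellow patch with a black cross at (370,330). Next I let it down and check it, then tip the right crate.

```bash
python3 - <<'E'
from h import *; from cell import env
env.wait(0.4); sweep(env,"L",66,0,rate=45)
e=arc("L",0)+frame("L")[1]*30; env.line_to(e,60); env.line_to(e+[0,0,150],200)
env.movep(arc("R",0)+frame("R")[1]*30+[0,0,150],rots("R")[0])
c=snap(env,"scene","s2"); t=snap(env,"top","t2"); P=cloud(t)
for s in (1,-1):
    m=(P[...,2]>60)&(P[...,2]<80)&(abs(P[...,0]-525)<120)&(abs(P[...,1]-s*180)<120)
    uv=np.argwhere(m)[:,::-1]; print(cv2.minAreaRect(np.float32(plane(t,uv,70)[:,:2])))
print(env.observe()["clock"])
E
```

```text
62 [ 3.7 -2.9 19. ] 58 [ 5.9 -1.7 15.3] 54 [ 5.4 -1.9 12.9] 50 [ 5.8 -1.3 10.7] 45 [ 5.1 -1.5  9. ] 41 [ 6.9 -1.4  8.5] 37 [ 7.4 -1.3  6.5] 33 [ 5.5 -0.9  5.7] 29 [ 6.3 -0.2  5.1] 25 [ 6.9 -1.2  3.6] 21 [ 5.5 -1.   3.3] 16 [5.8 0.7 3. ] 12 [ 5.6 -0.5  1.6] 8 [ 6.1 -1.5  1.3] 4 [ 6.7 -0.5  0.2] 0 [ 2.7  0.1 -1.1] 
((523.9842529296875, 163.04769897460938), (142.16773986816406, 161.10630798339844), 79.77916717529297)
((523.2347412109375, -196.48582458496094), (161.34744262695312, 141.80311584472656), 3.352810859680176)
24.325
```

View pics/t2.png

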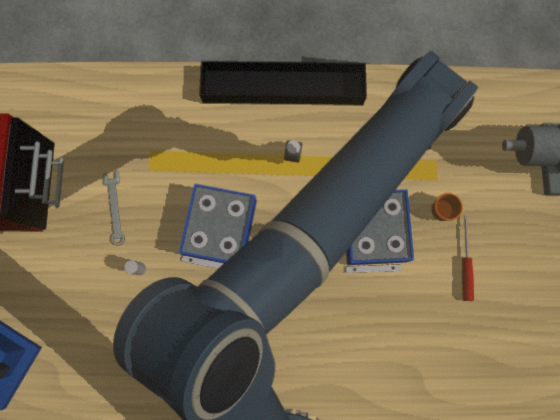

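The left crate is flat again at (218,223), set back 4 mm against its strip, and nothing else has moved. Now the right crate.

```bash
python3 - <<'E'
from h import *; from cell import env
approach(env,"R",rots("R")[0]); d=sweep(env,"R",0,64)
c=snap(env,"scene","sR64"); print(under(c,"R")); env.wait(0.4)
cv2.imwrite("pics/R64.png",cv2.resize(c["frame"][140:290,110:310,::-1],(800,600),interpolation=cv2.INTER_CUBIC))
print(env.observe()["clock"])
E
```

```text
4 [ 2.5 -0.7 -0.4] 8 [ 4.3 -2.1  0.7] 12 [ 6.2 -2.3  1.4] 16 [ 5.  -2.7  1.9] 20 [ 6.4 -0.9  2.9] 24 [ 5.9 -1.2  4.3] 28 [ 6.  -1.2  4.7] 32 [ 6.5 -1.3  5.4] 36 [ 5.4 -0.7  6.4] 40 [ 6.  -0.9  8.3] 44 [ 5.6 -0.8  8.7] 48 [ 5.8 -0.3 10.2] 52 [ 6.8  0.4 13.5] 56 [ 6.4  1.  14.9] 60 [ 6.   1.5 19. ] 64 [ 3.9  2.7 23.2] 
(0, 101)
34.3917
```

View pics/R64.png

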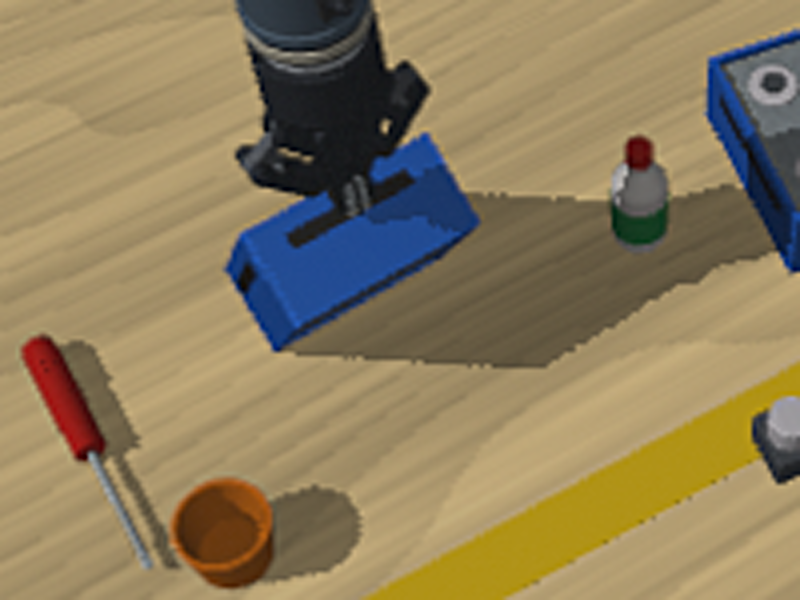

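The right crate's underside is bare, a dark grey strip at (375,300) with no yellow pixels, so the left one is the stamped crate. I let this one down, then push the left crate with open fingers.

```bash
cat >> h.py <<'E'
def line_fit(c):
    P=cloud(c); hsv=cv2.cvtColor(c["frame"],cv2.COLOR_RGB2HSV)
    m=(hsv[...,0]>18)&(hsv[...,0]<32)&(hsv[...,1]>205)&(abs(P[...,0]-680)<60)&(abs(P[...,1])<380)&(P[...,2]<10)
    return cv2.minAreaRect(np.float32(plane(c,np.argwhere(cv2.morphologyEx(m.astype(np.uint8),cv2.MORPH_OPEN,np.ones((3,3)))>0)[:,::-1],0)[:,:2]))
def top_rect(c,x,y):
    P=cloud(c); m=(P[...,2]>60)&(P[...,2]<80)&(abs(P[...,0]-x)<125)&(abs(P[...,1]-y)<115)
    return cv2.minAreaRect(np.float32(plane(c,np.argwhere(m)[:,::-1],70)[:,:2]))
E
python3 - <<'E'
from h import *; from cell import env
print(line_fit(dict(np.load("top0.npz"))),line_fit(dict(np.load("scene0.npz"))))
sweep(env,"R",64,0,rate=45)
e=arc("R",0)+frame("R")[1]*30; env.line_to(e,60); env.line_to(e+[0,0,200],200)
a=frame("L")[1]; near=np.array([524,163,0])-80*a; r=rots("L")[1]; s=near-31*a
env.release(); env.movep(s+[0,0,260],r); env.line_to(s+[0,0,18],150)
env.line_to(near-11*a+[0,0,18],40); print(env.observe()["wrist_force"])
env.line_to(near+(150-11)*a+[0,0,18],50); print(env.observe()["wrist_force"],env.observe()["clock"])
t=snap(env,"top","t3"); c=snap(env,"scene","s3"); print(top_rect(t,672,137),top_rect(c,672,137))
E
```

```text
Traceback (most recent call last):
  File "h.py", line 55, in line_fit
    return cv2.minAreaRect(np.float32(plane(c,np.argwhere(cv2.morphologyEx(m.astype(np.uint8),cv2.MORPH_OPEN,np.ones((3,3)))>0)[:,::-1],0)[:,:2]))
                                      ~~~~~^^^^^^^^^^^^^^^^^^^^^^^^^^^^^^^^^^^^^^^^^^^^^^^^^^^^^^^^^^^^^^^^^^^^^^^^^^^^^^^^^^^^^^^^^^^^^^^
  File "h.py", line 12, in plane
    d=rays(c,uv)@Rm(c).T; e=np.array(c["eye"]); return e+d*((z-e[2])/d[:,2])[:,None]
      ~~~~^^^^^^
  File "h.py", line 4, in rays
    n=cv2.undistortPoints(np.float32(uv).reshape(-1,1,2),np.array(c["K"]),np.array(c["D"]))[:,0]
      ~~~~~~~~~~~~~~~~~~~^^^^^^^^^^^^^^^^^^^^^^^^^^^^^^^^^^^^^^^^^^^^^^^^^^^^^^^^^^^^^^^^^^
cv2.error: OpenCV(4.12.0) /io/opencv/modules/calib3d/src/undistort.dispatch.cpp:347: error: (-215:Assertion failed) CV_IS_MAT(_src) && CV_IS_MAT(_dst) && (_src->rows == 1 || _src->cols == 1) && (_dst->rows == 1 || _dst->cols == 1) && _src->cols + _src->rows - 1 == _dst->rows + _dst->cols - 1 && (CV_MAT_TYPE(_src->type) == CV_32FC2 || CV_MAT_TYPE(_src->type) == CV_64FC2) && (CV_MAT_TYPE(_dst->type) == CV_32FC2 || CV_MAT_TYPE(_dst->type) == CV_64FC2) in function 'cvUndistortPointsInternal'
```

The top view's tape is less saturated than my threshold. Nothing has moved, so I'll use a relative threshold and carry on.

```bash
python3 - <<'E'
from h import *; from cell import env
t0=dict(np.load("top0.npz")); hsv=cv2.cvtColor(t0["frame"],cv2.COLOR_RGB2HSV)
for col in (170,240,350,420):
    s=hsv[130:200,col,1].astype(int); m=np.where(s>(s.max()+np.median(s))/2)[0]+130
    print(col,s.max(),int(np.median(s)),np.round(plane(t0,[[col,m.min()-.5],[col,m.max()+.5]],0)[:,:2],1).tolist())
print(line_fit(dict(np.load("scene0.npz"))))
sweep(env,"R",64,0,rate=45)
e=arc("R",0)+frame("R")[1]*30; env.line_to(e,60); env.line_to(e+[0,0,200],200)
a=frame("L")[1]; near=np.array([524,163,0])-80*a; r=rots("L")[1]; s=near-31*a
env.release(); env.movep(s+[0,0,260],r); env.line_to(s+[0,0,18],150)
env.line_to(near-11*a+[0,0,18],40); print(env.observe()["wrist_force"])
env.line_to(near+(150-11)*a+[0,0,18],50); print(env.observe()["wrist_force"],env.observe()["clock"])
t=snap(env,"top","t3"); c=snap(env,"scene","s3"); print(top_rect(t,672,137),top_rect(c,672,137))
E
```

```text
170 205 106 [[710.0, 294.0], [662.2, 291.4]]
240 205 106 [[706.5, 123.2], [658.9, 121.9]]
350 201 107 [[699.7, -144.1], [652.1, -143.3]]
420 201 107 [[697.2, -315.9], [646.9, -313.7]]
((680.0237426757812, -3.7374267578125), (696.5361938476562, 47.33234405517578), 88.6123046875)
60 [ 4.9  2.2 17.8] 56 [ 5.4  1.5 15. ] 52 [ 6.4  0.1 13.3] 48 [ 5.5 -0.3 10.5] 44 [ 5.6 -1.5  9.6] 40 [ 6.  -1.3  7.6] 36 [ 5.6 -1.7  6.3] 32 [ 7. -1.  6.] 28 [ 5.1 -0.2  3.4] 24 [ 6.3 -0.1  3.6] 20 [ 6.7 -1.2  3.8] 16 [ 6.4 -0.7  3.5] 12 [ 6.9 -1.   2.3] 8 [ 6.4 -0.8  1.3] 4 [ 6.2 -1.7  0.9] 0 [ 1.   0.3 -0.4] 
[-0.22082035  0.60730605  0.13437229]
[-6.83111734  1.24706045  7.44127141] 50.675
((659.1461181640625, 138.58407592773438), (141.7596435546875, 184.0292510986328), 80.52327728271484) ((661.5579833984375, 140.65054321289062), (147.19151306152344, 188.8287811279297), 79.54896545410156)
```

View pics/s3.png

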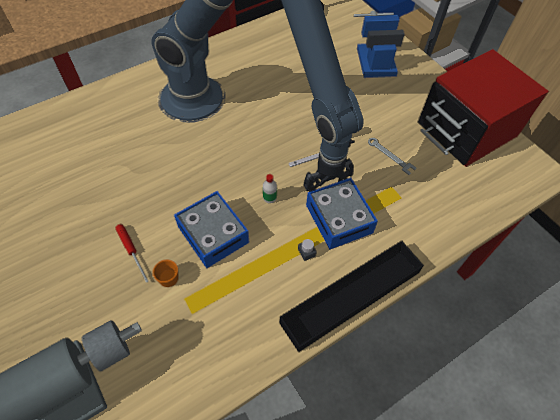

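The crate is flat at (342,212), with about 13 mm still to go to the middle of the line, and the knee block at (307,248) is clear. I'll push the last bit, back off and check.

```bash
python3 - <<'E'
from h import *; from cell import env
a=frame("L")[1]; p=env.observe()["tool_pos"]
near=np.array([524,163,0])-80*a; q=near+(150-11)*a+[0,0,18]
env.line_to(q+13*a,30); env.line_to(q-30*a,80); env.line_to(q-30*a+[0,0,200],150)
env.movep([430,200,300],rots("L")[1])
t=snap(env,"top","t4"); c=snap(env,"scene","s4")
for k in (t,c): print(top_rect(k,683,134),top_rect(k,523,-196))
print(env.observe()["clock"],env.observe()["wrist_force"])
cv2.imwrite("pics/f.png",np.hstack([cv2.resize(x["frame"],(400,300)) for x in (t,c)])[:,:,::-1])
E
```

```text
((683.4332275390625, 134.854248046875), (141.68528747558594, 163.23455810546875), 79.84478759765625) ((519.0805053710938, -196.21319580078125), (161.3247833251953, 143.1276092529297), 2.7863659858703613)
((686.4225463867188, 134.45065307617188), (144.03890991210938, 164.68080139160156), 79.87584686279297) ((522.3757934570312, -196.1334228515625), (164.5125732421875, 140.9917755126953), 2.5407984256744385)
54.2833 [-0.2854943   0.32170556 -0.06366151]
```

View pics/f.png

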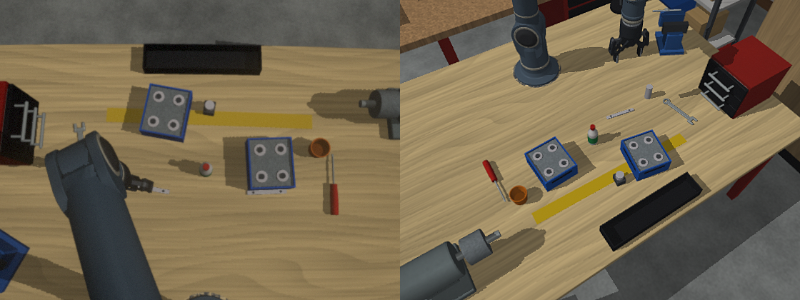

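The stamped crate is centred on the tape, at (166,112) in the left half. The right crate is within 5 mm of its start, and the bystanders are where they were.

```bash
python3 -c "
from cell import env
print(env.job_done())"
```

```text
the job is handed in; nothing more can be done
None
```

I tipped and checked both crates and found the stamp under the left one. I pushed that crate flat onto the dispatch line, about 1 mm off its middle by the last pictures. The right crate ended within 5 mm of its start, the other objects looked undisturbed, and I handed the job in at about 54 s; no verdict came back.

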